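Set the altar lamp's support leg to its mark and squeeze the cam lever shut

TASK

Pull the altar lamp stand's sliding leg out until the little pointer on the leg is level with the upright mark on the scale strip. Then, holding the leg on that mark all the while, squeeze the cam lever fully closed towards the fixed tongue on the leg, without disturbing the other things on the shelf. Do not let go: finish while still pinching tongue and lever together with the leg on its mark, so that I can fit the locking pin.

Things in the scene. Friction and masses are not known exactly. Their poses are not given: they have to be found in the camera images.
- stand: Lamp stand, fixed to the shelf: flat aluminium sleeve 160 x 60 mm, 34 mm high (collar at its mouth 38 mm), a white lamp 60 mm wide and 182 mm high standing 130 mm behind the mouth. Origin: on the shelf under the middle of the mouth; +x: level, the way the leg pulls out; z up. A scale strip 16 mm wide, 8 mm high runs 165 mm out from the mouth at y = +34 mm. Place and yaw vary.
- mark: The length mark: dark steel clip fixed on the scale strip, with an upright plate 3 mm thick (along x), 14 mm wide, top 27 mm above the shelf. Origin: under the plate on the strip's top face, 8 mm above the shelf; axes parallel to the stand's. Its x in the stand's frame is where the pointer must come.
- leg (a joint): How far the leg is pulled out, m: 0 fully in, 0.125 fully out. Pointer and middle of the tongue stand at x = 30 mm + this value in the stand's frame. About 2 N of friction; it stays where left, but pushing the lever with nothing holding the tongue shoves the leg back in.
- lever (a joint): Angle of the cam lever, rad: 0 open (leaning 0.55 rad outward, away from the sleeve), 0.55 fully closed (upright, parallel to the tongue, at a stop). A spring opens it if let go; closing takes about 1.5 N at the tip at first and 4 N at the end, towards the sleeve.
- pointer (a point): Tip of the small steel pointer on the leg's foot, beside the scale strip: 24 mm to the stand's +y side of the leg's middle, 16 mm above the shelf, level in x with the middle of the tongue.
- tongue_top (a point): Middle of the upper edge, 98 mm above the shelf, of the fixed upright tongue of black plastic on the leg's foot, on the sleeve side of the lever: 6 mm thick along the stand's x, 26 mm wide along y, at stand y = 0, reaching down to the foot. The foot below is 52 mm long, at most 45 mm high.
- lever_tip (a point): Free end of the cam lever, a steel blade 6 mm thick, 26 mm wide, 60 mm from its hinge, which lies along the stand's y, 20 mm beyond the tongue's middle in stand x, 36 mm above the shelf. Open, the tip is 51 mm beyond the tongue's middle and 87 mm high, and tongue and blade measure 57 mm over their outer faces; closed, 26 mm, tip 96 mm high.
- jar: Blue-and-white porcelain jar with lid, 85 mm across, 119 mm high, origin under its middle. Leave it alone.
- bell: Stainless hand bell standing mouth down, 68 mm across, 88 mm high, origin under its middle. Leave it alone.
- lion: Reddish resin lion figurine on a dark base 80 x 46 mm, 92 mm high, origin under the base's middle. Leave it alone.
- canister: Clear plastic canister with white screw-top lid, 80 mm across, 130 mm high, origin under its middle. Leave it alone.

How it is judged:
On the way, in this order (a step that is already met when the one before it is completed fails the run):
1. the leg is at its mark with the lever still open (x of pointer in the frame of mark between -0.005 and 0.005 m and value of joint lever below 0.2 rad), for 0.2 s.
2. the lever is squeezed fully closed with the leg at its mark, fingers on both tongue and lever (x of pointer in the frame of mark between -0.005 and 0.005 m and contact force between the fingers and leg_c0 above 1 N and contact force between the fingers and lever above 1 N and value of joint lever above 0.47 rad), for 0.2 s.
At the end, for the whole second after the job is handed in: The pointer is within 5 mm of the mark along the leg, the lever within 0.08 rad of its closed stop, the fingers press (over 1 N each) on both the tongue and the lever, and jar, bell, lion and canister stand within 20 mm of where they were (all of step 2 and distance of each of jar, bell, lion, canister from where it was at the start of the episode below 0.02 m and angle between each of jar, bell, lion, canister's own z axis and vertical below 0.2 rad); the arm keeps its last pose, push and grip.
It fails at once if the lever is closed more than halfway while the leg is more than 10 mm off its mark (value of joint lever above 0.28 rad and not (x of pointer in the frame of mark between -0.01 and 0.01 m)).
It fails at once if a bystander is knocked over or pushed away (distance of any of jar, bell, lion, canister from where it was at the start of the episode above 0.03 m or angle between any of jar, bell, lion, canister's own z axis and vertical above 0.4 rad).
It also fails if it takes over 45 s, if anything falls off the work surface, if the arm or the gripper's body presses on something with over 40 N, if the wrist force passes 120 N, or if a joint passes its speed limit or range.

ROBOT

A 7-joint arm with a two-finger parallel gripper is mounted at the origin on the work surface. World frame = base frame: x ahead of the robot, y to its left, z up, the work surface at z = 0. Lengths are in m, angles in rad, forces in N, time in s.
With the tool pointing down it reaches from about 0.4 to 0.925 m from the base axis. Payload 4.1 kg.
Tool frame: the origin (TCP) lies at the very end of the fingers, on their centre line; the grasp point (between the pads) lies 19 mm behind it; z points along the fingers, y is the line along which they close (so a half turn about z gives the same grasp; the last joint's range is limited). The gripper opens to 85 mm and grips with 20 to 120 N. Pads are 22 mm wide; open, the fingers measure 114 mm over their backs; the gripper's body (76 mm by 85 mm) begins 54 mm behind the grasp point. The pads swing forward as they close: fully open they stand 13 mm farther back than shut.
Start: joints at [-1.294, 0.398, 0.045, 1.537, -0.019, 1.207, -0.051], TCP at [0.239, 0.605, 0.231] pointing down, gripper open.
Joint ranges: [-2.82, 2.82], [-0.49, 2.23], [-1.37, 1.46], [0, 2.46], [-1.36, 4.5], [0.23, 2], [-2.94, 2.94]. Speed limits (rad/s): [2.57, 2.57, 3.14, 3.14, 3.14, 3.14, 3.14].

INTERFACE

Orientations are given as a unit quaternion [w, x, y, z].
In Python, from cell import goto, line_to, set_joints, set_gripper, pause, solve_ik, read_camera, PlanningError, finish_job, get_clock, get_joints, get_joint_velocities, get_tau, get_position, get_tcp_rot, get_contact_force, get_ft_torque, get_gripper_width, get_finger_force gives the robot as it stands. Calls block until the motion is done:
- goto(position, orientation): joint-space move of the TCP to a pose.
- line_to(position, frame=None, max_speed=0.15, force_limit=None): straight line of the TCP; frame=None keeps the orientation; max_speed is the mean speed in m/s. With force_limit (N) it stops when the force on the tool has changed by that much, and returns True; else False.
- set_joints(angles): joint-space move.
- set_gripper(opening, effort=None): finger opening in m; effort is the grip in N (None keeps the last); returns when the fingers have stopped.
- pause(seconds).
- solve_ik(position, orientation): joint angles nearest the present ones, or None.
- read_camera(name): name is "scene" or "top" or "wrist"; returns a dict with "img" (480x640x3 uint8, red, green, blue), "z_map" (480x640 float32, m along the optical axis (not along the pixel's ray), 0 where there is no reading), "mtx" (3x3 intrinsics, pixels), "world_to_cam" (4x4, takes a point from world to camera coordinates); the wrist camera has in their place "T_tool_cam" (4x4, takes a point from camera to tool coordinates, whose origin is the TCP and whose axes are the flange's). Camera axes: x right, y down, z forward; pixel columns grow to the right and rows downward; lengths in m; the calibration is good to about 2 mm. A picture is of the moment at which its call begins: read the wrist's pose just before it.
A pose or a line that the arm cannot do raises PlanningError and nothing moves.
- finish_job(): hands the job in; it is judged then, once.
Readings, each from a call of its own:
- get_clock(): time.
- get_joints(): joint angles.
- get_joint_velocities(): joint speeds.
- get_tau(): joint torques, N m.
- get_position(): TCP position.
- get_tcp_rot(): TCP orientation.
- get_contact_force(): force on the tool from outside, world axes, zero at the start.
- get_ft_torque(): the same for the moment, N m.
- get_gripper_width(): finger opening in m.
- get_finger_force(): force on a finger pad.
Only numpy, scipy, OpenCV 4.12 (cv2) and the standard library are available. Lean on these libraries where they do the work, as an engineer would, in place of code of your own. Each camera call takes 0.05 s, during which the arm holds its last target. There are 200 camera calls.

## Working session

There is one attempt and no reset: what is moved stays moved. The work goes in short steps, each a Python script; the robot and the scene stay as the last script left them, time stands still between calls to the robot, and variables do not carry over. Pictures are saved under pics/ and viewed, at most 10 in all, crops included, and the job is handed in when it is done.

```bash
mkdir -p pics; ls; python3 - <<'E'
from cell import *
import cv2,numpy as np
for n in("scene","top"):
    d=read_camera(n); cv2.imwrite(f"pics/{n}0.png",d["img"][:,:,::-1]); np.savez(f"{n}0.npz",**d)
print(get_position(),get_tcp_rot(),get_clock())
E
```

```text
pics
[0.23830407 0.60411774 0.23035869] [-1.03559176e-04  1.86722363e-01  9.82412324e-01 -8.80047296e-04] 0.1
```

View pics/top0.png

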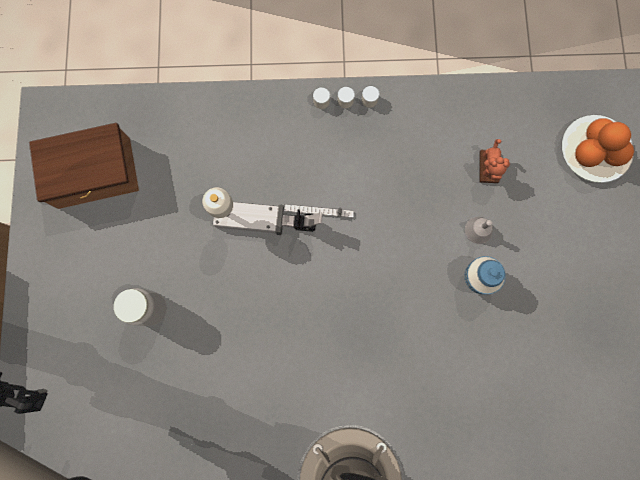

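View pics/scene0.png

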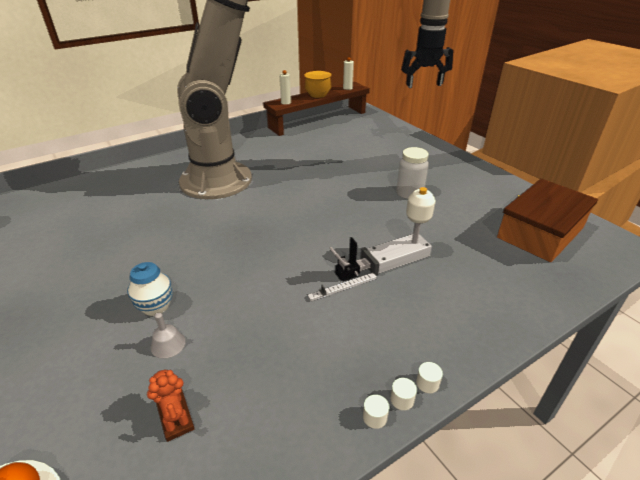

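The top view shows the mouth and collar near (281,219), the strip running to (355,214), and the tongue and lever near (303,220). The bystanders are well clear on the right, with the canister at (132,306). Next I'll get world coordinates and a close wrist view.

```bash
cat > h.py <<'E'
import numpy as np, cv2
from cell import *
from scipy.spatial.transform import Rotation as R
def cloud(d,T=None):
    z=d["z_map"];K=d["mtx"];v,u=np.mgrid[:480,:640]
    P=np.stack([(u-K[0,2])*z/K[0,0],(v-K[1,2])*z/K[1,1],z,np.ones_like(z)],-1)
    if T is None:T=np.linalg.inv(d["world_to_cam"])
    W=(P@T.T)[...,:3];W[z==0]=np.nan
    return W
def wrist(name):
    p=get_position();q=get_tcp_rot();d=read_camera("wrist")
    M=np.eye(4);M[:3,:3]=R.from_quat(np.roll(q,-1)).as_matrix();M[:3,3]=p
    T=M@d["T_tool_cam"];cv2.imwrite(f"pics/{name}.png",d["img"][:,:,::-1])
    np.savez(name+".npz",T=T,**d);return d,T
def down(yaw): # tool z down, tool y at world angle yaw
    y=np.array([np.cos(yaw),np.sin(yaw),0]);z=np.array([0,0,-1.]);x=np.cross(y,z)
    return np.roll(R.from_matrix(np.stack([x,y,z],1)).as_quat(),1)
E
python3 - <<'E'
from h import *
d=dict(np.load("top0.npz"));W=cloud(d)
for u,v in[(281,219),(281,207),(281,232),(218,222),(352,214),(303,220),(132,306),(485,275),(215,201),(300,210)]:print(u,v,W[v,u].round(3))
m=(W[...,2]>.02)&(W[...,2]<.045);m[:, :240]=0;m[:,279:]=0;m[:200]=0;m[240:]=0
(c,s,a)=cv2.minAreaRect(W[m][:,:2].astype(np.float32)*1000);print(c,s,a)
d=read_camera("wrist");print(d["T_tool_cam"].round(3),d["mtx"])
E
```

```text
281 219 [0.582 0.142 0.036]
281 207 [0.61  0.141 0.036]
281 232 [0.557 0.145 0.006]
218 222 [0.58  0.29  0.031]
352 214 [ 0.596 -0.025  0.006]
303 220 [0.58  0.091 0.026]
132 306 [0.384 0.448 0.128]
485 275 [ 0.431 -0.299  0.107]
215 201 [0.593 0.267 0.174]
300 210 [0.608 0.098 0.012]
(588.0941772460938, 193.31103515625) (95.6737060546875, 65.15985870361328) 84.26026153564453
[[ 0.001 -0.947 -0.321  0.084]
 [ 1.     0.001  0.001 -0.001]
 [-0.    -0.321  0.947 -0.142]
 [ 0.     0.     0.     1.   ]] [[359.53245172   0.         316.67275245]
 [  0.         359.53245172 242.87763687]
 [  0.           0.           1.        ]]
```

```bash
python3 - <<'E'
from h import *
yaw=np.deg2rad(-95.7)
q=down(yaw);p=[0.635,0.08,0.22]
print(solve_ik(p,q), solve_ik(p,down(yaw+np.pi)))
goto(p,q);d,T=wrist("w1");print(get_clock(),get_position())
E
```

```text
[-0.73972464  0.49364181  0.77912745  1.59078834 -0.36408692  1.20822048
 -1.5598726 ] [-0.51402775  0.4185862   0.43904197  1.58483237 -0.18795407  1.1802357
  1.43487882]
2.5417 [0.63489776 0.08147703 0.21980398]
```

View pics/w1.png

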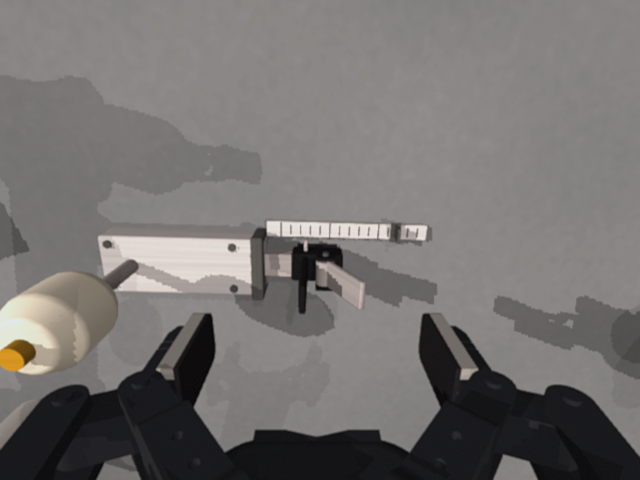

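The wrist view shows the mouth at about column 262, the strip from (266,229) to (428,233) and the mark clip near (396,232). The pointer is near (306,246), the tongue top near (302,308) and the lever tip near (362,296). I'll zoom in and fit the frame.

```bash
python3 - <<'E'
from h import *
d=dict(np.load("w1.npz"));W=cloud(d,d["T"])
im=cv2.imread("pics/w1.png")[205:325,250:450];cv2.imwrite("pics/w1c.png",cv2.resize(im,None,fx=4,fy=4,interpolation=cv2.INTER_CUBIC))
v,u=np.mgrid[:480,:640]
sl=(W[...,2]>.028)&(W[...,2]<.042)&(u>95)&(u<270)&(v>225)&(v<302)
st=(W[...,2]>.004)&(W[...,2]<.013)&(u>264)&(u<432)&(v>216)&(v<245)
mk=(W[...,2]>.018)&(W[...,2]<.035)&(u>380)&(u<415)&(v>215)&(v<245)
for n,m in(("sleeve",sl),("strip",st),("mark",mk)):
    X=W[m];print(n,m.sum(),np.median(X[:,2]));
    c=X[:,:2].mean(0);
    w,V=np.linalg.eigh(np.cov((X[:,:2]-c).T));a=V[:,1]*-np.sign(V[1,1]);print(c,np.rad2deg(np.arctan2(a[1],a[0])),cv2.minAreaRect((X[:,:2]*1000).astype(np.float32)))
for uu,vv in[(303,308),(302,290),(362,297),(397,230),(397,236),(306,246),(262,240),(266,232)]:print(uu,vv,W[vv,uu].round(4))
E
```

```text
sleeve 8782 0.033811246058175454
[0.59629464 0.21289728] -99.04025708585115 ((594.172607421875, 218.47366333007812), (159.63104248046875, 66.12528991699219), 82.7883071899414)
strip 2454 0.007714350777929868
[0.60805257 0.05557912] -96.93277291769226 ((603.7369995117188, 54.65998077392578), (166.2521514892578, 26.44285774230957), 83.833251953125)
mark 74 0.02569567168519557
[0.60376948 0.00432274] -8.530160196165584 ((603.2401123046875, 3.963325023651123), (3.4704277515411377, 14.014284133911133), 78.44103240966797)
303 308 [0.5715 0.0987 0.098 ]
302 290 [0.5875 0.0978 0.0971]
362 297 [0.571  0.0486 0.0867]
397 230 [0.6073 0.0045 0.0229]
397 236 [0.6025 0.0055 0.0268]
306 246 [nan nan nan]
262 240 [0.6142 0.1356 0.037 ]
266 232 [0.613 0.136 0.007]
```

View pics/w1c.png

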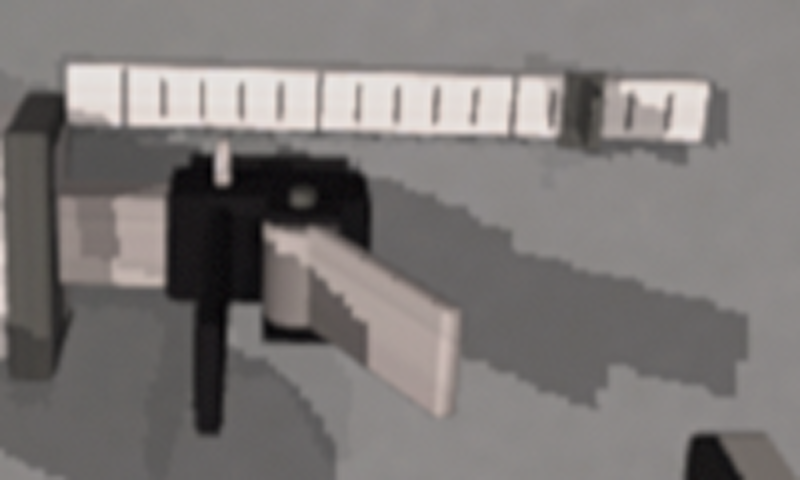

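```bash
cat >> h.py <<'E'
yaw=np.deg2rad(-97.0);Q=down(yaw)
Sx=np.array([np.cos(yaw),np.sin(yaw)]);Sy=np.array([-Sx[1],Sx[0]])
E
python3 - <<'E'
from h import *
d=dict(np.load("w1.npz"));W=cloud(d,d["T"]);v,u=np.mgrid[:480,:640]
B=(u>285)&(u<340)&(v>255)&(v<320)&(W[...,2]>.092)
mk=(W[...,2]>.022)&(W[...,2]<.035)&(u>380)&(u<415)&(v>215)&(v<245)
mid=lambda a:(np.percentile(a,3)+np.percentile(a,97))/2
t=np.array([mid(W[B][:,:2]@Sx),mid(W[B][:,:2]@Sy)]);m=np.array([mid(W[mk][:,:2]@Sx),mid(W[mk][:,:2]@Sy)])
print(t,m,m-t,np.ptp(W[B][:,:2]@Sx),np.ptp(W[B][:,:2]@Sy))
np.savez("geo.npz",t=t,m=m)
c=lambda s:s*Sx+t[1]*Sy
p=c(t[0]+.0255)
goto([*p,.15],Q);line_to([*p,.060],force_limit=10)
print(get_position(),get_gripper_width(),get_contact_force(),get_clock())
set_gripper(.066,20);w=get_gripper_width();print(w,get_contact_force(),get_clock())
e=c(m[0]-.006-.003+w/2)   # stop 6 mm short, look
print(line_to([*e,.060],max_speed=.06,force_limit=15),get_position(),get_contact_force(),get_finger_force())
d,T=wrist("w2");print(get_clock())
im=cv2.imread("pics/w2.png");cv2.imwrite("pics/w2.png",im)
E
```

```text
[-0.168686    0.56316429] [-0.0774435   0.59852847] [0.0912425  0.03536419] 0.005911647258279612 0.026229964065866085
[0.57774609 0.07333759 0.06099146] 0.0853134027076457 [ 0.31890185 -0.10345902 -0.01371462] 3.75
0.0657939801198178 [ 0.67531692 -0.08697282 -0.00587168] 4.0833
False [ 0.56591318 -0.01587041  0.06006376] [ 0.64126639 -0.07404513  0.16413738] 0.0624333880841732
5.775
```

View pics/w2.png

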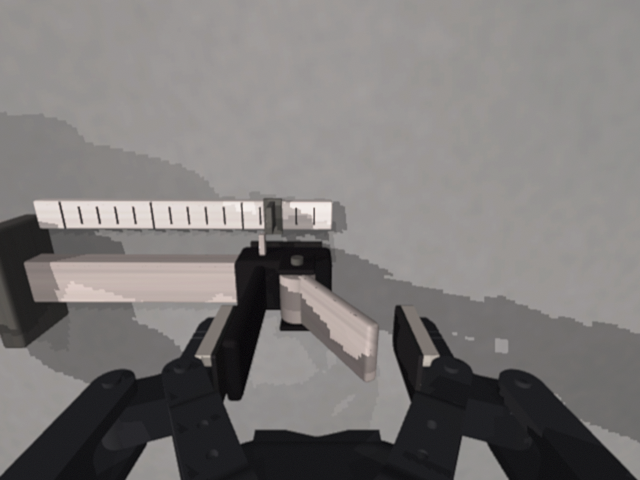

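The pointer is at about (262,243), just left of the mark clip at about (264–282, 215), so the leg is short as intended. I'll measure the gap with depth.

```bash
cat >> h.py <<'E'
def gap(d,T,bm,bp):
    """pointer x - mark x along stand; bm,bp = (u0,u1,v0,v1) boxes"""
    W=cloud(d,T);v,u=np.mgrid[:480,:640]
    box=lambda b:(u>=b[0])&(u<=b[1])&(v>=b[2])&(v<=b[3])
    mk=box(bm)&(W[...,2]>.021)&(W[...,2]<.032)
    pt=box(bp)&(W[...,2]>.010)&(W[...,2]<.022)
    mid=lambda m:(np.percentile(W[m][:,:2]@Sx,4)+np.percentile(W[m][:,:2]@Sx,96))/2
    for m in(mk,pt): print(m.sum(),mid(m),W[m].mean(0).round(4),np.ptp(W[m][:,:2]@Sx),u[m].min(),u[m].max(),v[m].min(),v[m].max())
    return mid(pt)-mid(mk)
E
python3 - <<'E'
from h import *
d=dict(np.load("w2.npz"));print(gap(d,d["T"],(255,290,195,234),(254,270,232,244)))
im=cv2.imread("pics/w2.png")[190:260,230:310];cv2.imwrite("pics/w2c.png",cv2.resize(im,None,fx=8,fy=8,interpolation=cv2.INTER_NEAREST))
E
```

```text
199 -0.07700898659287499 [0.6034 0.0033 0.0261] 0.003126524462513436 266 273 205 233
90 -0.08251621002403633 [0.5912 0.0103 0.0173] 0.0035683569144449867 259 266 232 244
-0.005507223431161348
```

View pics/w2c.png

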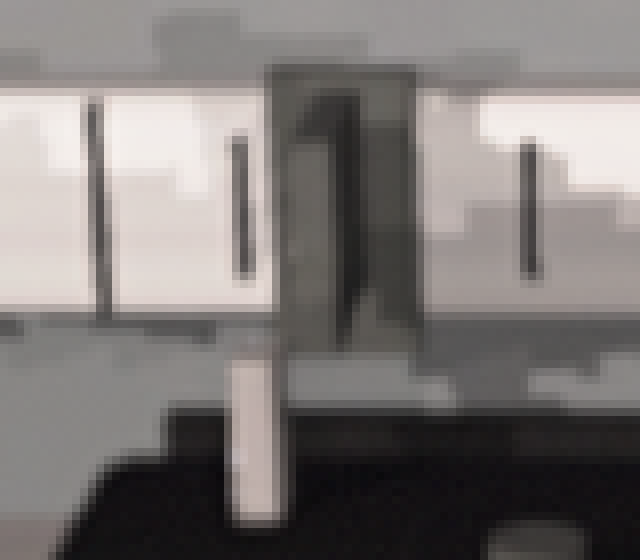

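The pointer is 5.5 mm short. I'll advance, dwell, then close in small steps while shifting the TCP to compensate, with a check midway.

```bash
python3 - <<'E'
from h import *
g=np.load("geo.npz");t=g["t"];s0=g["m"][0]-.006-.003   # face command at w2
w=get_gripper_width();f=s0+.0055
go=lambda f,w,v=.05:line_to([*((f+w/2)*Sx+t[1]*Sy),.060],max_speed=v)
go(f,w,.03);pause(.4)
d,T=wrist("w3");print("gap",gap(d,T,(235,290,195,234),(235,285,232,244)),get_clock())
for w in np.arange(.062,.0445,-.003):
    set_gripper(w,20);go(f,w)
    print(w.round(3),get_gripper_width(),get_contact_force().round(2),get_finger_force())
d,T=wrist("w4");print(get_clock())
E
```

```text
212 -0.07695942086936224 [0.6034 0.0032 0.0259] 0.0032147925297262986 255 263 203 232
94 -0.07669932555535894 [0.5901 0.0048 0.0175] 0.009219421558150614 255 272 232 244
gap 0.00026009531400329744 6.5583
0.062 0.062077243654915924 [-0.58  0.08 -0.08] 0.0
0.059 0.05908445749484227 [0.34 0.76 0.48] 0.0
0.056 0.05627843422071615 [-0.88 -0.98  2.83] 3.1392143480479717
0.053 0.05264087354958757 [-1.19 -2.03  4.48] 2.9951652511954308
0.05 0.05029054768772133 [-0.1  -1.47  4.84] 3.0666167568415403
0.047 0.04729592446977498 [ 1.38 -1.11  4.23] 3.056301651522517
9.4167
```

View pics/w4.png

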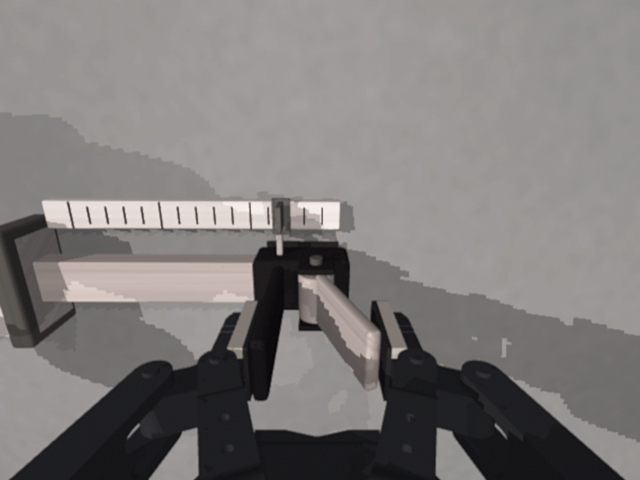

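The pointer at (280,244) lines up with the mark at about (280,215), and both fingers are in contact. Carrying on.

```bash
python3 - <<'E'
from h import *
d=dict(np.load("w4.npz"));print("gap",gap(d,d["T"],(265,295,195,231),(270,290,236,243)))
g=np.load("geo.npz");t=g["t"];f=g["m"][0]-.009+.0055
go=lambda f,w,v=.05:line_to([*((f+w/2)*Sx+t[1]*Sy),.060],max_speed=v)
for w in np.arange(.044,.0275,-.003):
    set_gripper(w,20);go(f,w)
    print(w.round(3),get_gripper_width(),get_contact_force().round(2),get_finger_force())
d,T=wrist("w5");print(get_clock())
print("gap",gap(d,T,(265,320,195,231),(265,320,236,243)))
E
```

```text
185 -0.07700671198596706 [0.6037 0.0033 0.0259] 0.0030907218104277157 274 281 205 231
55 -0.07763113169503907 [0.59   0.0056 0.0182] 0.0030806603035612723 276 282 236 243
gap -0.0006244197090720105
0.044 0.04404868705543193 [ 0.76 -0.98  4.25] 2.9804272949695587
0.041 0.041225890749256894 [ 0.9  -0.62  3.72] 2.8899336559697986
0.038 0.03820173627085805 [ 1.77 -1.57  2.96] 2.825722878333181
0.035 0.035032220416718246 [ 1.15 -1.67  3.45] 2.7518591447733343
0.032 0.0320804002514155 [-0.12 -2.06  3.7 ] 2.7053791168145835
0.029 0.02903049086465147 [ 0.59 -1.15  3.53] 2.673399764316855
12.2667
180 -0.07706314019847615 [0.6038 0.0034 0.0263] 0.0030797001752527614 291 297 204 231
47 -0.07705023071375784 [0.5895 0.0053 0.0186] 0.0027649323366179257 293 298 236 243
gap 1.2909484718312547e-05
```

View pics/w5.png

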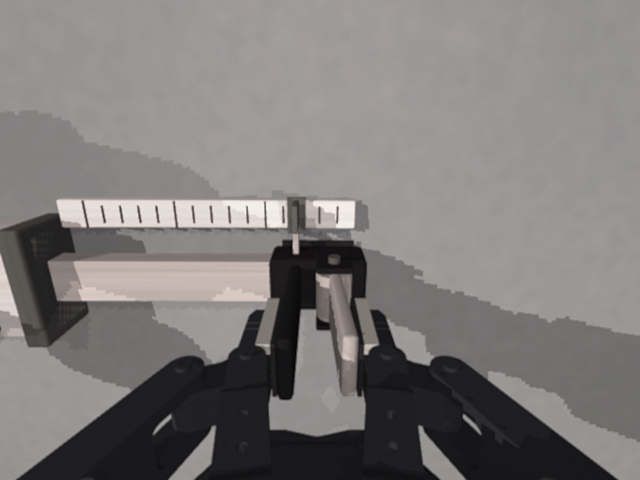

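The pointer (296,244) sits on the mark (294,215), and the lever is almost closed against the pads. Now the final squeeze to the stop.

```bash
python3 - <<'E'
from h import *
g=np.load("geo.npz");t=g["t"];f=g["m"][0]-.009+.0055
set_gripper(.022,30);print(get_gripper_width(),get_finger_force(),get_contact_force())
w=get_gripper_width()
line_to([*((f+w/2)*Sx+t[1]*Sy),.060],max_speed=.05);pause(.6)
print(get_gripper_width(),get_finger_force(),get_contact_force())
d,T=wrist("w6");print(get_clock())
print("gap",gap(d,T,(265,320,195,231),(265,320,236,243)))
E
```

```text
0.024934006189858245 31.003503799438477 [-0.47989227  0.31699676  4.74001445]
0.02517681075316136 29.803557693958282 [-0.76685464 -0.67369924  5.19821308]
13.3833
189 -0.07709446817635889 [0.6037 0.0035 0.0261] 0.003088884139050632 295 301 203 231
48 -0.077351611050603 [0.5896 0.0055 0.0189] 0.002765426782557881 296 301 236 243
gap -0.00025714287424410953
```

View pics/w6.png

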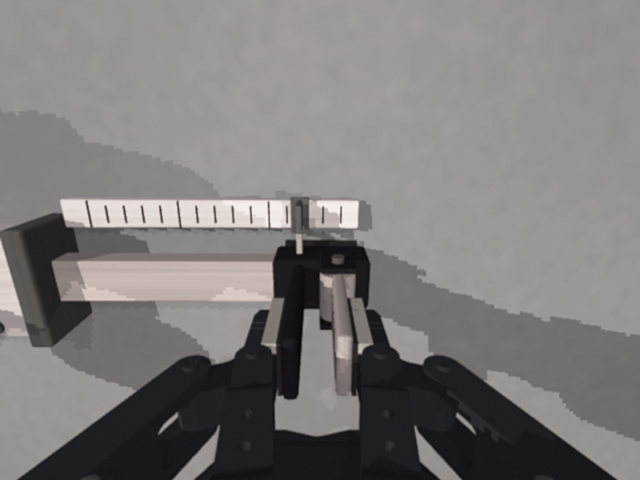

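The pads are at 25 mm with 30 N and the lever is at its stop. The pointer (299,244) is on the mark (298,215), with a gap of −0.3 mm.

```bash
python3 -c "
from cell import *
print(finish_job())"
```

```text
the job is handed in; nothing more can be done
None
```

The leg is on its mark (pointer within about 0.3 mm by the last camera measurement), the lever is squeezed to its stop, and the gripper is still pinching tongue and lever at about 30 N; the job was handed in at about 13 s, with no verdict returned, and the arm stayed well clear of the other things on the shelf.

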